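Nest the measuring cups and hold the case lid for packing

ROBOT

A 6-joint arm with a two-finger parallel gripper is mounted at the origin on a cart in front of the work surface, level with it; the furniture and walls round the work are solid. World frame = base frame: x ahead of the robot, y to its left, z up, the work surface at z = 0. Lengths are in mm, angles in rad, forces in N, time in s.
With the tool pointing down it reaches from about 300 to 875 mm from the base axis. Payload 4.2 kg.
Tool frame: the origin (TCP) lies at the very end of the fingers, on their centre line; the grasp point (between the pads) lies 19 mm behind it; z points along the fingers, y is the direction in which the jaws open and shut (so a half turn about z gives the same grasp; the last joint's range is limited). The gripper opens to 85 mm and grips with 20 to 120 N. Pads are 22 mm wide; open, the fingers measure 114 mm over their backs; the gripper's body (76 mm by 85 mm) begins 54 mm behind the grasp point. The pads swing forward as they close: fully open they stand 13 mm farther back than shut.
Start: joints at [-1.252, 0.32, 1.565, -0, 1.257, -0.02], TCP at [191.109, -542.331, 195.738] pointing down, gripper open.
Joint ranges: [-3.11, 3.11], [-0.84, 2.01], [0.21, 2.61], [-1.34, 4.49], [0.05, 2.63], [-2.56, 2.56]. Speed limits (rad/s): [2.57, 2.57, 3.14, 3.14, 3.14, 3.14].

INTERFACE

Orientations are given as [roll, pitch, yaw] about the fixed x, y, z axes, in that order (R = Rz(yaw) Ry(pitch) Rx(roll)).
In Python, from plant import monitor, viewer, arm gives the robot as it stands.
- The arm moves only by the tool arm_command, never from a script. Its argument "rows" is a list of rows, each an object of numbers: "wx", "wy", "wz": the turn, a rotation vector about the tool's x, y, z scaled (see below); "dx", "dy", "dz": the shift along the tool's x, y, z scaled (see below); "grip": the closure in counts, from 0 (fully open) to 255 (shut). In form: [{"wx": .., "wy": .., "wz": .., "dx": .., "dy": .., "dz": .., "grip": ..}, ...]. A call has 1 to 5 rows; each row is the pose to reach, as a shift and turn from the pose commanded when the call began, along the tool's axes at that moment; what a row does not reach only later rows make up. The controller multiplies each number of a shift by 0.08 m and each number of a turn by pi/2 rad. A row lasts 1/10 s, in which the tool goes at most 50 mm and 8.59 degrees, less where a joint would pass 70% of its speed; a pose out of reach is approached as far as the arm can. A call with a number of a shift or a turn outside -1 to 1 is refused whole. A call with a gripper value outside its range is refused whole. The fingers move at their own pace and stop on an object; "squeeze" is the grip in N (left out, the last holds). Time passes only in rows, so rows that repeat a pose let the fingers close. It gives the time, the measured TCP pose, the force and the opening at its end, in the units of the state.
- monitor.read_state(): the state, without advancing time (a new reading comes with each control period).
- viewer.read_camera(name): name is "scene" or "top" or "wrist"; returns the picture (420x560x3 uint8, red, green, blue); there is no depth.
- viewer.camera_info(name): a dict with "vertical_fov" (degrees; the focal length in pixels is half the picture's height over the tangent of half this angle, whatever the lens; pixels are square), "cx", "cy" (the principal point, pixels), "world_from_camera" (4x4, takes a point from camera to world coordinates). Camera axes: x right, y down, z forward; pixel columns grow to the right and rows downward; lengths in mm; the calibration is good to about 2 mm. A picture is of the moment at which its call begins: read the wrist's pose just before it. camera_info takes no time and is no camera call; for the wrist camera it gives the pose at the moment of the call.
- arm.job_done(): hands the job in, once; it reports no verdict.
The state is a dict: "time": time; "joint_pos": joint angles; "joint_velocities": joint speeds; "joint_efforts": joint torques, N m; "ee_pos": TCP position; "ee_rot": TCP orientation; "wrist_force": force on the tool from outside, world axes, zero at the start; "torque": the same for the moment, N m; "gripper_width": finger opening in mm.
Only numpy, scipy, OpenCV 4.12 (cv2) and the standard library are available. Lean on these libraries where they do the work, as an engineer would, in place of code of your own. Each camera call takes 0.05 s, during which the arm holds its last target. There are 200 camera calls.

TASK

The set of three steel measuring cups is to be packed by a colleague into the black case with the steel pull bar. Where the large cup stands, put the medium cup into the large one, then the small cup into the medium one, each standing on the floor of the next; then take the case lid by its pull bar, raise it, and hold it still at 45 degrees open. The lid falls shut by itself, so finish while still holding it there with the gripper, and leave the cup stack, the counter and the tape dispenser where they stand.

Things in the scene. Friction and masses are not known exactly. Their poses are not given: they have to be found in the camera images.
- cup_large_mid (a point): Large steel measuring cup, low and wide, open at the top, slightly tapered: outside diameter 78 mm at the bottom and 86 mm at the rim, 40 mm high, wall and floor 3 mm, 0.14 kg. The point is on its axis half-way up (20 mm over its underside); z points up to the mouth. It starts upright on the table and is not picked up.
- cup_medium_mid (a point): Medium steel measuring cup: outside diameter 52 mm at the bottom and 60 mm at the rim, 78 mm high, wall and floor 3 mm, 0.11 kg. The point is on its axis half-way up (39 mm over its underside); z points up to the mouth. It starts upright on the table. Standing in the large cup, its underside is 3 mm over the large cup's underside and its rim 41 mm over the large cup's rim.
- cup_small_mid (a point): Small steel measuring cup, narrow and tall: outside diameter 32 mm at the bottom and 38 mm at the rim, 114 mm high, wall and floor 3 mm, 0.08 kg. The point is on its axis half-way up (57 mm over its underside); z points up to the mouth. It starts upright on the table. Standing in the medium cup, its underside is 3 mm over the medium cup's underside and its rim 39 mm over the medium cup's rim.
- case: Black moulded instrument case, fixed, empty, at the right near the robot (a second black case, far at the back left, has no part in this): 314 mm wide (its y), 227 mm deep (its x), 120 mm high; origin at the centre of its underside, front towards its own -x, z up. Both front latches (95 mm left and right of the middle) are already open and stick out up to 35 mm, 64 mm up.
- lid_bar (a point): Middle of the steel pull bar on the front of the case lid: round, 10 mm thick, 88 mm straight, parallel to the hinge (its own y), 37 mm in front of the lid's wall, a leg at each end 52 mm from the middle; 99 mm over the table, lid shut. Not the black carrying handle folded below it. It moves with the lid and can turn between fingers that pinch it across from above and stay upright.
- lid_hinge (a point): Middle of the lid's hinge line, at the back of the case, 78 mm over the table; its y axis is the hinge line. With the lid shut the bar lies 236 mm in front of it and 21 mm above it.
- case_lid (a joint): Opening angle of the case lid in rad: 0 shut, growing as the front edge rises up and away from the robot, stop at 1.66. 45 degrees is 0.785. The hinge has only a little friction: let go at 45 degrees, the lid falls shut. Raising it takes only a few newtons at the bar.
- tally_counter: Bystander: small pale hand counter, 50x65x25 mm, on the table to the left of the cups. Origin at its underside.
- dispenser: Bystander: dark weighted tape dispenser, 72x171x118 mm, behind the cups, between the case and the hand sealer. Origin at its underside.
Not all that is in view belongs to the job. Leave any orange look-alike of the part that bears cup_medium_mid alone.

How it is judged:
By the outcome, as a careful person would: the job done as asked, in the order asked, and still so for the second after the job is handed in, while the arm keeps its last pose, push and grip.
It also fails if it takes over 67 s, if anything falls off the work surface, if the arm or the gripper's body presses on something with over 40 N, if the wrist force passes 120 N, or if a joint passes its speed limit or range.

## Working session

There is one attempt and no reset: what is moved stays moved. The work goes in short steps, Python scripts to look and compute and a tool call to move; the robot and the scene stay as the last step left them, time stands still between calls to the robot, and variables do not carry over. Pictures are saved under pics/ and viewed, about 8 in all and at most 12, crops included, and the job is handed in when it is done.

Besides the shell and the picture viewer there is one more tool, called after "Call:" as name([rows], argument=value, ...), one row to a line, values as JSON. arm_command: Moves the arm, as the interface text tells. Its arguments: {"type":"object","properties":{"rows":{"type":"array"},"squeeze":{"type":"number"}},"required":["rows"]}

```bash
ls; mkdir -p pics; python3 - <<'E'
from plant import monitor, viewer, arm
import cv2, numpy as np
s=monitor.read_state(); print(s)
for n in ("scene","top","wrist"):
    i=viewer.camera_info(n); print(n,i)
    im=viewer.read_camera(n); cv2.imwrite(f"pics/{n}0.png",im[:,:,::-1])
E
```

```text
pics
{'time': 0.0, 'joint_pos': array([-1.25204322e+00,  3.20276386e-01,  1.56567581e+00,  3.48197988e-05,
        1.25740437e+00, -1.99915385e-02]), 'joint_velocities': array([ 1.01028381e-03, -8.68420126e-04,  3.29475227e-04,  4.07949087e-04,
        6.81657893e-05, -5.43780948e-04]), 'joint_efforts': array([ 5.73894558e-04, -4.15519345e+01, -2.34160084e+01,  9.89952150e-05,
        8.26499221e-03,  5.96921083e-06]), 'ee_pos': array([ 190.92080469, -541.80336473,  194.8924799 ]), 'ee_rot': array([-3.13982976e+00, -6.83591344e-05,  3.38733819e-01]), 'wrist_force': array([-0.25683089,  0.29001368, -0.69648202]), 'torque': array([-0.01428586,  0.03118638, -0.04152253]), 'gripper_width': 84.90783331327066}
scene {'vertical_fov': 54.636182488235285, 'cx': 276.82628830953877, 'cy': 207.33080110378427, 'world_from_camera': array([[-7.64983845e-01, -3.25286093e-01,  5.55867497e-01,
        -5.67522674e+01],
       [-6.44008995e-01,  3.96017042e-01, -6.54540233e-01,
         8.91777957e+02],
       [-7.22016715e-03, -8.58696373e-01, -5.12433809e-01,
         7.20697190e+02],
       [ 0.0000
[... 281 characters left out ...]
20044e-01, -1.23480993e-02, -2.01830927e-02,
         8.37450931e+01],
       [ 2.20691235e-02, -1.79059325e-01, -9.83590724e-01,
         1.30160324e+03],
       [ 0.00000000e+00,  0.00000000e+00,  0.00000000e+00,
         1.00000000e+00]])}
wrist {'vertical_fov': 58.102820203888776, 'cx': 281.92975669728565, 'cy': 206.45070523536103, 'world_from_camera': array([[ 3.33356156e-01, -9.02992524e-01, -2.71068579e-01,
         2.60053427e+02],
       [-9.42800101e-01, -3.19671115e-01, -9.45428327e-02,
        -5.17916622e+02],
       [-1.28132371e-03,  2.87079919e-01, -9.57905777e-01,
         3.73788744e+02],
       [ 0.00000000e+00,  0.00000000e+00,  0.00000000e+00,
         1.00000000e+00]])}
```

View pics/top0.png

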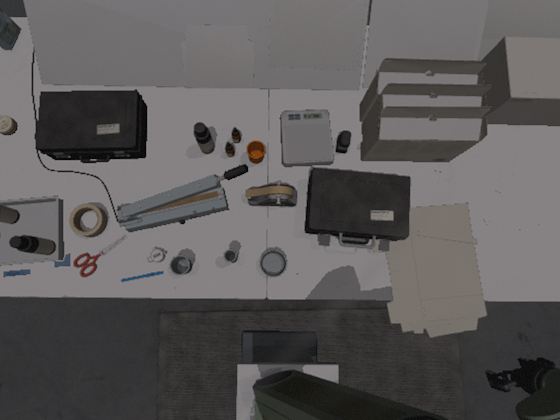

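View pics/scene0.png

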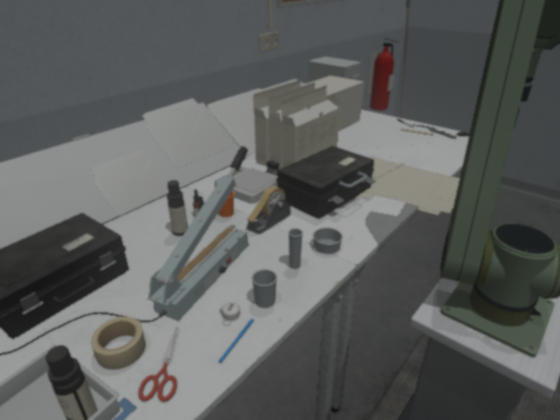

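The top view shows the large cup at about (273,262), the small cup at (231,255), the medium cup at (181,265), the counter at (157,255) and the bar at about (357,239). The orange look-alike is at (257,151). The scene view agrees, with the large cup at (327,240), the small cup at (295,250) and the medium cup at (264,288). Next I'll view enlarged crops.

```bash
python3 - <<'E'
import cv2, numpy as np
def crop(f,c0,r0,w,h,s):
    im=cv2.imread(f)[r0:r0+h,c0:c0+w]; im=cv2.convertScaleAbs(im,alpha=1.5,beta=10)
    im=cv2.resize(im,None,fx=s,fy=s,interpolation=cv2.INTER_CUBIC)
    for k in range(0,w,10): cv2.putText(im,str(c0+k) if k%20==0 else "|",(k*s,8),0,.3,(0,0,255))
    for k in range(0,h,10): cv2.putText(im,str(r0+k),(0,k*s+4),0,.3,(0,0,255))
    return im
a=crop("pics/top0.png",150,235,140,46,5)
b=crop("pics/scene0.png",215,215,140,100,5)[:,:700]
c=crop("pics/top0.png",296,160,128,90,5)
cv2.imwrite("pics/A.png",np.vstack([a,cv2.resize(c,(700,492))[0:0],a[0:0]]))
m=np.zeros((230+360,700,3),np.uint8); m[:230]=a; 
c2=c[100:450]; m[235:235+350,:640]=c2
cv2.imwrite("pics/A.png",m); cv2.imwrite("pics/B.png",b)
E
```

```text
(no output)
```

View pics/A.png

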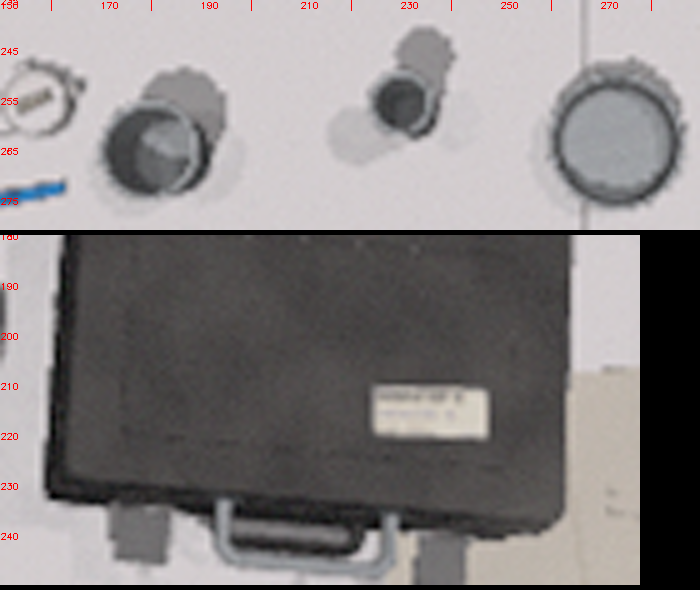

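View pics/B.png

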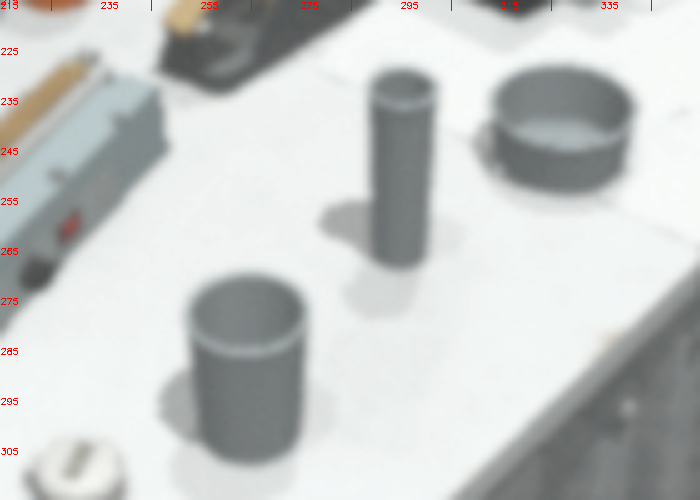

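The crops show the outlines clearly. I'll fit the cup positions from both views, and the bar and case from the top view.

```bash
cat > h.py <<'E'
import numpy as np, cv2
from scipy.optimize import least_squares
from scipy.spatial.transform import Rotation as Rot
def proj(i,P):
    f=210/np.tan(np.radians(i["vertical_fov"])/2); M=np.linalg.inv(i["world_from_camera"])
    p=np.atleast_2d(P)@M[:3,:3].T+M[:3,3]; return p[:,:2]/p[:,2:]*f+[i["cx"],i["cy"]]
def back(i,uv,z):
    f=210/np.tan(np.radians(i["vertical_fov"])/2); M=i["world_from_camera"]
    d=M[:3,:3]@np.array([(uv[0]-i["cx"])/f,(uv[1]-i["cy"])/f,1]); return M[:3,3]+d*(z-M[2,3])/d[2]
T=np.linspace(0,2*np.pi,180)
def circ(x,y,z,d): return np.c_[x+d/2*np.cos(T),y+d/2*np.sin(T),0*T+z]
def step(s,tgt,yaw=None):
    "rows numbers from measured state to target"
    R=Rot.from_euler("xyz",s["ee_rot"]); R2=Rot.from_euler("xyz",[np.pi,0,s["ee_rot"][2] if yaw is None else yaw])
    return (R.inv().apply(np.array(tgt)-s["ee_pos"])/80).round(3),((R.inv()*R2).as_rotvec()/(np.pi/2)).round(3)
E
python3 - <<'E'
from h import *; from plant import viewer
sc,tp=viewer.camera_info("scene"),viewer.camera_info("top")
px=lambda c0,p:c0+(np.array(p)+.5)/5-.5
dat={"large":(78,86,40,[492,635,65,194],[552,686,None,205]),
"medium":(52,60,78,[187,307,272,466],[104,None,None,195]),
"small":(32,38,114,[369,437,68,270],[372,None,72,None])}
for n,(d0,d1,h,S,Tt) in dat.items():
    def res(q,which):
        r=[]
        if which!="t":
            a=proj(sc,circ(*q,h,d1)); b=proj(sc,circ(*q,0,d0)); o=px(np.array([215,215,215,215]),S)
            r+=[a[:,0].min()-o[0],a[:,0].max()-o[1],a[:,1].min()-o[2],b[:,1].max()-o[3]]
        if which!="s":
            a=proj(tp,circ(*q,h,d1)); v=[a[:,0].min(),a[:,0].max(),a[:,1].min(),a[:,1].max()]
            r+=[v[k]-px([150,150,235,235][k],Tt[k]) for k in range(4) if Tt[k] is not None]
        return np.array(r)
    for w in "stb":
        q=least_squares(res,[350,100],args=(w,)); print(n,w,q.x.round(1),q.fun.round(1))
# bar ends in A.png: block offset 235 -> c rows from 100px => row=160+(y-235+100)/5
for p in [(235,560),(385,571),(217,500),(393,515)]:
    uv=(296+p[0]/5-.4,160+(p[1]-135)/5-.4); print(p,back(tp,uv,99).round(1))
for p in [(45,492),(565,535)]:
    uv=(296+p[0]/5-.4,160+(p[1]-135)/5-.4); print('case',back(tp,uv,90).round(1))
E
```

```text
large s [465.8  49.4] [-0.5  0.5 -0.8  0.6]
large t [466.8  48.5] [-0.1  0.1 -0. ]
large b [466.3  48.7] [-0.5  0.4 -0.9  0.5 -0.1  0.   0.2]
medium s [455.3 338.5] [-0.5  0.5 -0.5  0.4]
medium t [456.6 336.1] [0. 0.]
medium b [456.  337.6] [-0.4  0.5 -0.8  0.  -0.5  0.2]
small s [483.2 181.8] [-0.4  0.4 -0.6  0.5]
small t [481.4 180.1] [0. 0.]
small b [482.7 181.3] [-0.1  0.6 -0.6  0.5 -0.4 -0.4]
(235, 560) [ 518.8 -162.3   99. ]
(385, 571) [ 513.  -254.8   99. ]
(217, 500) [ 555.8 -152.    99. ]
(393, 515) [ 547.7 -261.1   99. ]
case [560.7 -46.4  90. ]
case [ 537.4 -371.1   90. ]
```

Both views agree to about 2 mm. I'll move off and turn the tool so the jaws open along x (yaw of about π/2).

Call:
arm_command([
  {"wz":-0.09,"dx":0.11,"dy":-0.16,"dz":0,"wx":0,"wy":0,"grip":0},
  {"wz":-0.18,"dx":0.22,"dy":-0.32,"dz":0,"wx":0,"wy":0,"grip":0},
  {"wz":-0.27,"dx":0.33,"dy":-0.48,"dz":0,"wx":0,"wy":0,"grip":0},
  {"wz":-0.36,"dx":0.44,"dy":-0.64,"dz":0,"wx":0,"wy":0,"grip":0},
  {"wz":-0.45,"dx":0.55,"dy":-0.8,"dz":0,"wx":0,"wy":0,"grip":0},
], squeeze=40)

```text
time: 0.65
ee_pos: [211.3, -466.5, 195.4]
ee_rot: [-3.141, -0.0, 1.051]
wrist_force: [0.2, 0.5, -0.4]
gripper_width: 85.6
```

Call:
arm_command([
  {"wz":-0.08,"dx":0.24,"dy":-0.05,"grip":0,"wx":0,"wy":0,"dz":0},
  {"wz":-0.16,"dx":0.48,"dy":-0.1,"grip":0,"wx":0,"wy":0,"dz":0},
  {"wz":-0.25,"dx":0.73,"dy":-0.15,"grip":0,"wx":0,"wy":0,"dz":0},
  {"wz":-0.331,"dx":0.97,"dy":-0.19,"grip":0,"wx":0,"wy":0,"dz":0},
])

```text
time: 1.05
ee_pos: [237.1, -391.5, 195.5]
ee_rot: [-3.141, -0.001, 1.571]
wrist_force: [0.9, -1.0, -0.1]
gripper_width: 85.7
```

Call:
arm_command([
  {"wz":0,"dx":0.45,"dy":0.2,"grip":0,"wx":0,"wy":0,"dz":0},
  {"wz":0,"dx":0.95,"dy":0.4,"grip":0,"wx":0,"wy":0,"dz":0},
])

```text
time: 1.25
ee_pos: [269.7, -315.9, 195.5]
ee_rot: [3.142, -0.0, 1.564]
wrist_force: [0.1, 0.3, -0.4]
gripper_width: 85.4
```

Call:
arm_command([
  {"wz":0,"dx":0.5,"dy":0.2,"grip":0,"wx":0,"wy":0,"dz":0},
  {"wz":0,"dx":1,"dy":0.4,"grip":0,"wx":0,"wy":0,"dz":0},
])

```text
time: 1.45
ee_pos: [302.0, -235.3, 195.6]
ee_rot: [3.141, -0.0, 1.565]
wrist_force: [1.5, -0.2, -0.9]
gripper_width: 85.6
```

Call:
arm_command([
  {"wz":0,"dx":0.5,"dy":0.2,"grip":0,"wx":0,"wy":0,"dz":0},
  {"wz":0,"dx":1,"dy":0.4,"grip":0,"wx":0,"wy":0,"dz":0},
])

```text
time: 1.65
ee_pos: [334.5, -155.4, 195.7]
ee_rot: [3.141, 0.0, 1.565]
wrist_force: [1.2, -0.7, 0.2]
gripper_width: 85.6
```

Call:
arm_command([
  {"wz":0,"dx":0.5,"dy":0.2,"grip":0,"wx":0,"wy":0,"dz":0},
  {"wz":0,"dx":1,"dy":0.4,"grip":0,"wx":0,"wy":0,"dz":0},
])

```text
time: 1.85
ee_pos: [366.9, -75.5, 195.8]
ee_rot: [3.141, 0.0, 1.565]
wrist_force: [0.8, -0.7, -0.0]
gripper_width: 85.4
```

Call:
arm_command([
  {"wz":0,"dx":0.5,"dy":0.2,"grip":0,"wx":0,"wy":0,"dz":0},
  {"wz":0,"dx":1,"dy":0.4,"grip":0,"wx":0,"wy":0,"dz":0},
])

```text
time: 2.05
ee_pos: [399.3, 4.4, 195.7]
ee_rot: [3.141, 0.0, 1.566]
wrist_force: [0.9, -2.1, -0.0]
gripper_width: 85.0
```

Call:
arm_command([
  {"wz":0,"dx":0.5,"dy":0.09,"grip":0,"wx":0,"wy":0,"dz":0},
  {"wz":0,"dx":1,"dy":0.18,"grip":0,"wx":0,"wy":0,"dz":0},
])

```text
time: 2.25
ee_pos: [414.0, 84.3, 195.5]
ee_rot: [-3.141, 0.0, 1.566]
wrist_force: [0.2, -1.5, -0.5]
gripper_width: 85.2
```

Call:
arm_command([
  {"wz":0,"dx":0.5,"dy":0.09,"grip":0,"wx":0,"wy":0,"dz":0},
  {"wz":0,"dx":1,"dy":0.18,"grip":0,"wx":0,"wy":0,"dz":0},
])

```text
time: 2.45
ee_pos: [428.6, 164.1, 195.6]
ee_rot: [-3.142, 0.0, 1.566]
wrist_force: [0.5, -0.7, 0.9]
gripper_width: 85.2
```

Call:
arm_command([
  {"wz":0,"dx":0.5,"dy":0.09,"grip":0,"wx":0,"wy":0,"dz":0},
  {"wz":0,"dx":1,"dy":0.18,"grip":0,"wx":0,"wy":0,"dz":0},
])

```text
time: 2.65
ee_pos: [443.4, 244.0, 195.5]
ee_rot: [-3.141, 0.0, 1.566]
wrist_force: [0.4, -1.0, -0.2]
gripper_width: 85.4
```

Call:
arm_command([
  {"wz":0,"dx":0.4,"dy":0.09,"grip":0,"wx":0,"wy":0,"dz":0},
  {"wz":0,"dx":0.8,"dy":0.18,"grip":0,"wx":0,"wy":0,"dz":0},
  {"wz":0,"dx":0.8,"dy":0.18,"grip":0,"wx":0,"wy":0,"dz":0},
])

```text
time: 2.95
ee_pos: [458.9, 309.7, 194.9]
ee_rot: [3.142, -0.001, 1.569]
wrist_force: [-0.4, 0.3, 0.2]
gripper_width: 85.2
```

```bash
python3 - <<'E'
from h import *; from plant import viewer,monitor
s=monitor.read_state(); i=viewer.camera_info("wrist"); im=viewer.read_camera("wrist")[:,:,::-1].copy()
print(s["ee_pos"],s["ee_rot"])
for q,h,d in [((456,337.6),78,60),((482.5,181),114,38),((466.5,48.7),40,86)]:
    print(proj(i,[*q,h]).round(1))
    for p in proj(i,circ(*q,h,d)).astype(int): cv2.circle(im,tuple(map(int,p)),0,(0,0,255),-1)
cv2.imwrite("pics/w1.png",im)
E
```

```text
[458.88348625 309.72701326 194.87270281] [ 3.14156356e+00 -1.16203098e-03  1.56879300e+00]
[[278.  153.3]]
[[311.  352.8]]
[[288.9 410.6]]
```

View pics/w1.png

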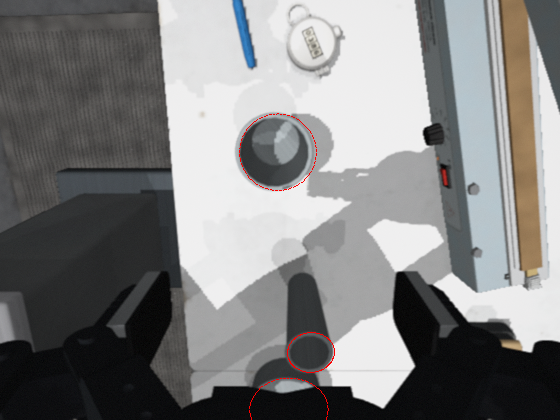

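The wrist view shows the medium cup's rim at (276,152), about 1.5 mm to -x of the prediction. The small cup is right on its prediction at (311,353). Descending on the medium cup.

Call:
arm_command([
  {"wz":0,"dx":0.18,"dy":-0.03,"grip":0,"wx":0,"wy":0,"dz":0.45},
  {"wz":0,"dx":0.354,"dy":-0.053,"grip":0,"wx":0,"wy":0,"dz":0.9},
  {"wz":0,"dx":0.354,"dy":-0.053,"grip":0,"wx":0,"wy":0,"dz":0.9},
])

```text
time: 3.3
ee_pos: [450.8, 332.4, 119.2]
ee_rot: [-3.133, 0.006, 1.566]
wrist_force: [-0.9, 0.1, -1.3]
gripper_width: 85.5
```

Call:
arm_command([
  {"wz":0,"dx":0,"dy":0,"grip":0,"wx":0,"wy":0,"dz":0.4},
  {"wz":0,"dx":0,"dy":0,"grip":0,"wx":0,"wy":0,"dz":0.8},
  {"wz":0,"dx":0,"dy":0,"grip":0,"wx":0,"wy":0,"dz":0.98},
  {"wz":0,"dx":0,"dy":0,"grip":0,"wx":0,"wy":0,"dz":0.98},
])

```text
time: 3.7
ee_pos: [453.6, 332.8, 44.8]
ee_rot: [-3.139, 0.002, 1.565]
wrist_force: [-0.3, -0.1, 0.3]
gripper_width: 85.5
```

Call:
arm_command([
  {"wz":0,"dx":0,"dy":0,"grip":40,"wx":0,"wy":0,"dz":0},
  {"wz":0,"dx":0,"dy":0,"grip":70,"wx":0,"wy":0,"dz":0},
  {"wz":0,"dx":0,"dy":0,"grip":100,"wx":0,"wy":0,"dz":0},
  {"wz":0,"dx":0,"dy":0,"grip":120,"wx":0,"wy":0,"dz":0},
  {"wz":0,"dx":0,"dy":0,"grip":120,"wx":0,"wy":0,"dz":0},
])

```text
time: 4.2
ee_pos: [454.4, 334.7, 45.8]
ee_rot: [3.141, -0.0, 1.566]
wrist_force: [-0.4, 0.3, -0.2]
gripper_width: 45.5
```

The width of 45.5 mm is less than the cup's diameter, so I'll look.

```bash
python3 - <<'E'
from h import *; from plant import viewer,monitor
s=monitor.read_state();print(s["ee_pos"],s["gripper_width"],s["wrist_force"])
a=viewer.read_camera("wrist")[:,:,::-1]
b=viewer.read_camera("scene")[:,:,::-1][200:320,190:350]
cv2.imwrite("pics/w2.png",np.vstack([cv2.resize(a,(420,315)),cv2.resize(b,(420,280)) if 0 else cv2.resize(b,(373,280),interpolation=2)[:, :].copy() if 0 else cv2.copyMakeBorder(cv2.resize(b,(373,280)),0,0,0,47,0)]))
E
```

```text
[454.41428678 334.73926228  45.79033442] 45.495801776260876 [-0.35273027  0.26889641 -0.24601716]
```

View pics/w2.png

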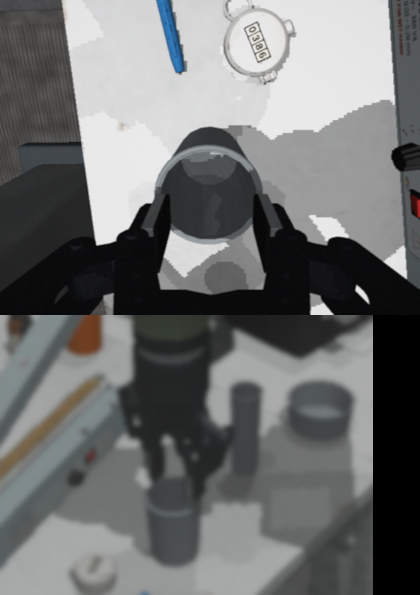

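```bash
python3 - <<'E'
from h import *; from plant import viewer,monitor
s=monitor.read_state();i=viewer.camera_info("wrist");print(i["world_from_camera"].round(2), s["ee_pos"])
print("tcp",proj(i,s["ee_pos"])*.75,"grasp",proj(i,s["ee_pos"]+[0,0,19])*.75)
a=proj(i,circ(454.5,338,78,60))*.75; print("rim",a.min(0),a.max(0))
a=proj(i,circ(454.5,338,0,52))*.75; print("base",a.min(0),a.max(0))
E
```

```text
[[ 1.0000e+00 -0.0000e+00 -0.0000e+00  4.5465e+02]
 [-0.0000e+00 -9.6000e-01 -2.9000e-01  4.0769e+02]
 [ 0.0000e+00  2.9000e-01 -9.6000e-01  2.2429e+02]
 [ 0.0000e+00  0.0000e+00  0.0000e+00  1.0000e+00]] [454.27180205 334.67643303  45.48850352]
tcp [[211.21415213 182.19975882]] grasp [[211.20199543 193.95524497]]
rim [158.37668733 147.31121797] [264.75232283 244.62619137]
base [180.09248781 126.65092364] [242.89689708 186.66256581]
```

```bash
python3 - <<'E'
from h import *; from plant import viewer
a=viewer.read_camera("wrist")[:,:,::-1][150:420,130:430]
b=viewer.read_camera("scene")[:,:,::-1][215:320,220:325]
a=cv2.convertScaleAbs(cv2.resize(a,(600,540)),alpha=1.6,beta=20)[:, :500]
b=cv2.convertScaleAbs(cv2.resize(b,(300,300),interpolation=2),alpha=1.8,beta=20)
m=np.zeros((540,800,3),np.uint8);m[:,:500]=a;m[:300,500:]=b
cv2.imwrite("pics/w3.png",m)
E
```

```text
(no output)
```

View pics/w3.png

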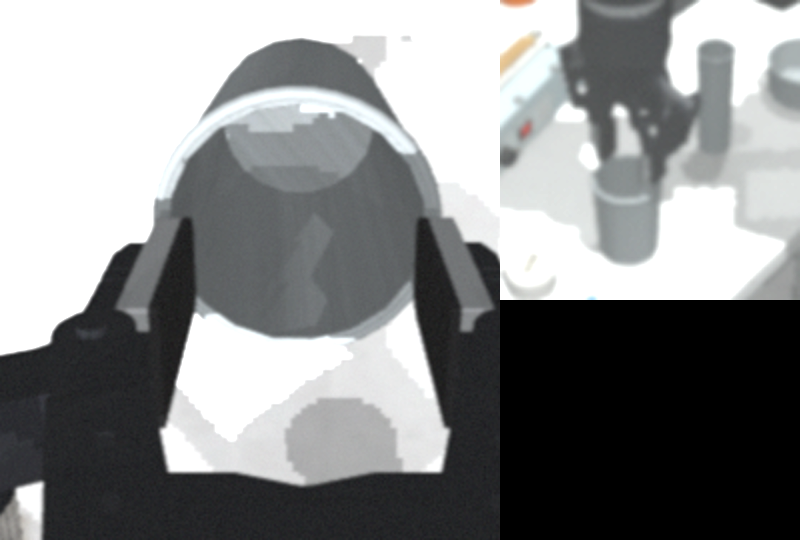

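The fingertips are visibly above the cup's rim. By triangulation they are at z≈83 while the reported TCP is at 45.8, so the real tips sit about 37 mm behind the reported TCP. The cup itself hasn't moved. I'll reopen, correct y and go lower; reported z = 14 is still safe either way.

Call:
arm_command([
  {"wz":0,"dx":0,"dy":0,"grip":0,"wx":0,"wy":0,"dz":0},
  {"wz":0,"dx":0,"dy":0,"grip":0,"wx":0,"wy":0,"dz":0},
  {"wz":0,"dx":0.04,"dy":0,"grip":0,"wx":0,"wy":0,"dz":0},
  {"wz":0,"dx":0.04,"dy":0,"grip":0,"wx":0,"wy":0,"dz":0},
])

```text
time: 4.8
ee_pos: [454.4, 338.2, 45.3]
ee_rot: [3.141, -0.0, 1.566]
wrist_force: [-0.0, 0.2, -0.2]
gripper_width: 85.2
```

Call:
arm_command([
  {"wz":0,"dx":0,"dy":0,"grip":0,"wx":0,"wy":0,"dz":0.1},
  {"wz":0,"dx":0,"dy":0,"grip":0,"wx":0,"wy":0,"dz":0.2},
  {"wz":0,"dx":0,"dy":0,"grip":0,"wx":0,"wy":0,"dz":0.3},
  {"wz":0,"dx":0,"dy":0,"grip":0,"wx":0,"wy":0,"dz":0.39},
  {"wz":0,"dx":0,"dy":0,"grip":0,"wx":0,"wy":0,"dz":0.39},
])

```text
time: 5.3
ee_pos: [453.4, 337.1, 12.5]
ee_rot: [-3.139, 0.002, 1.566]
wrist_force: [-0.6, -0.6, 0.1]
gripper_width: 85.6
```

Call:
arm_command([
  {"wz":0,"dx":0,"dy":0,"grip":40,"wx":0,"wy":0,"dz":0},
  {"wz":0,"dx":0,"dy":0,"grip":70,"wx":0,"wy":0,"dz":0},
  {"wz":0,"dx":0,"dy":0,"grip":100,"wx":0,"wy":0,"dz":0},
  {"wz":0,"dx":0,"dy":0,"grip":120,"wx":0,"wy":0,"dz":0},
  {"wz":0,"dx":0,"dy":0,"grip":120,"wx":0,"wy":0,"dz":0},
])

```text
time: 5.8
ee_pos: [454.3, 338.1, 14.9]
ee_rot: [3.141, -0.001, 1.566]
wrist_force: [-2.2, -0.6, 5.2]
gripper_width: 59.0
```

The width is now 59.0 mm, so the cup is held about 10 mm below its rim. Lifting.

Call:
arm_command([
  {"wz":0,"dx":0,"dy":0,"grip":130,"wx":0,"wy":0,"dz":-0.15},
  {"wz":0,"dx":0,"dy":0,"grip":130,"wx":0,"wy":0,"dz":-0.4},
  {"wz":0,"dx":0,"dy":0,"grip":130,"wx":0,"wy":0,"dz":-0.7},
  {"wz":0,"dx":0,"dy":0,"grip":130,"wx":0,"wy":0,"dz":-1},
])

```text
time: 6.2
ee_pos: [454.3, 337.7, 95.1]
ee_rot: [3.141, 0.0, 1.566]
wrist_force: [0.4, 0.1, -1.3]
gripper_width: 58.8
```

Call:
arm_command([
  {"wz":0,"dx":0,"dy":0,"grip":130,"wx":0,"wy":0,"dz":-0.3},
  {"wz":0,"dx":0,"dy":0,"grip":130,"wx":0,"wy":0,"dz":-0.6},
  {"wz":0,"dx":0,"dy":0,"grip":130,"wx":0,"wy":0,"dz":-0.9},
  {"wz":0,"dx":0,"dy":0,"grip":130,"wx":0,"wy":0,"dz":-0.9},
])

```text
time: 6.6
ee_pos: [456.3, 339.1, 170.0]
ee_rot: [3.135, -0.005, 1.566]
wrist_force: [1.1, 1.2, -1.3]
gripper_width: 58.7
```

Call:
arm_command([
  {"wz":0,"dx":-0.25,"dy":0.01,"grip":130,"wx":0,"wy":0,"dz":0},
  {"wz":0,"dx":-0.6,"dy":0.02,"grip":130,"wx":0,"wy":0,"dz":0},
  {"wz":0,"dx":-1,"dy":0.04,"grip":130,"wx":0,"wy":0,"dz":0},
])

```text
time: 6.9
ee_pos: [456.4, 257.0, 164.8]
ee_rot: [-3.14, 0.001, 1.567]
wrist_force: [0.7, -0.4, -1.6]
gripper_width: 59.0
```

Call:
arm_command([
  {"wz":0,"dx":-0.35,"dy":0.01,"grip":130,"wx":0,"wy":0,"dz":0},
  {"wz":0,"dx":-0.7,"dy":0.02,"grip":130,"wx":0,"wy":0,"dz":0},
  {"wz":0,"dx":-1,"dy":0.04,"grip":130,"wx":0,"wy":0,"dz":0},
])

```text
time: 7.2
ee_pos: [459.0, 176.1, 164.9]
ee_rot: [-3.14, 0.001, 1.565]
wrist_force: [0.3, -0.0, -0.8]
gripper_width: 58.5
```

Call:
arm_command([
  {"wz":0,"dx":-0.35,"dy":0.01,"grip":130,"wx":0,"wy":0,"dz":0},
  {"wz":0,"dx":-0.7,"dy":0.02,"grip":130,"wx":0,"wy":0,"dz":0},
  {"wz":0,"dx":-1,"dy":0.04,"grip":130,"wx":0,"wy":0,"dz":0},
])

```text
time: 7.5
ee_pos: [461.7, 96.2, 165.0]
ee_rot: [-3.14, 0.001, 1.565]
wrist_force: [-0.0, -0.2, -1.0]
gripper_width: 59.1
```

Call:
arm_command([
  {"wz":0,"dx":-0.3,"dy":0.01,"grip":130,"wx":0,"wy":0,"dz":0},
  {"wz":0,"dx":-0.6,"dy":0.03,"grip":130,"wx":0,"wy":0,"dz":0},
  {"wz":0,"dx":-0.6,"dy":0.03,"grip":130,"wx":0,"wy":0,"dz":0},
])

```text
time: 7.8
ee_pos: [464.1, 47.5, 165.1]
ee_rot: [-3.14, 0.001, 1.563]
wrist_force: [0.3, 0.7, -0.8]
gripper_width: 59.0
```

```bash
python3 - <<'E'
from h import *; from plant import viewer,monitor
s=monitor.read_state();print(s["ee_pos"],s["ee_rot"],s["gripper_width"],s["wrist_force"])
i=viewer.camera_info("wrist");a=viewer.read_camera("wrist")[:,:,::-1].copy()
j=viewer.camera_info("scene");b=viewer.read_camera("scene")[:,:,::-1].copy()
q=s["ee_pos"]
for im,k in ((a,i),(b,j)):
    for c,col in [(circ(466.5,48.7,40,86),(0,0,255)),(circ(q[0],q[1],q[2]-14.9+78,60),(0,255,0)),(circ(q[0],q[1],q[2]-14.9,52),(0,255,0))]:
        for p in proj(k,c): cv2.circle(im,tuple(int(v) for v in p.round()),0,col,-1)
b=cv2.resize(b[100:290,250:390],(310,420))
cv2.imwrite("pics/w4.png",np.hstack([a[:,60:500],b]))
print(step(s,[466.5,48.7,s["ee_pos"][2]],np.pi/2))
E
```

```text
[464.11509793  47.46698875 165.09753657] [-3.14000249e+00  1.35071824e-03  1.56262875e+00] 59.028772153622526 [ 0.26787682  0.66106279 -0.82390112]
(array([ 0.016,  0.03 , -0.   ]), array([-0.001,  0.001, -0.005]))
```

View pics/w4.png

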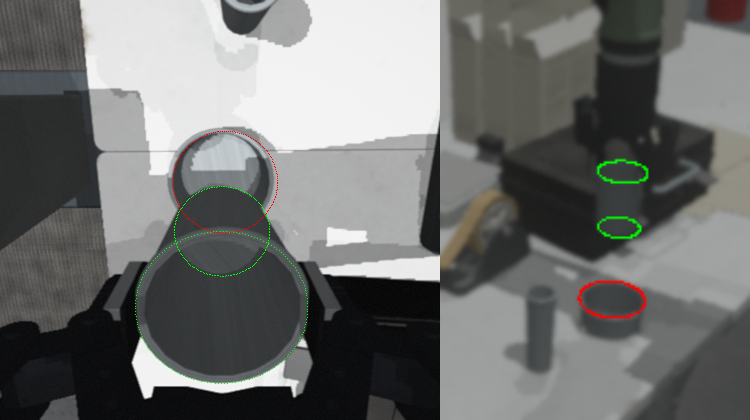

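The held medium cup matches the green prediction. The large cup's rim, at about columns 168–276 and top row 127, is 2 mm or so to -x/+y of the estimate, so I take (465,50). Lowering.

Call:
arm_command([
  {"wz":0,"dx":0.03,"dy":0.01,"grip":130,"wx":0,"wy":0,"dz":0.2},
  {"wz":0,"dx":0.03,"dy":0.01,"grip":130,"wx":0,"wy":0,"dz":0.5},
  {"wz":0,"dx":0.03,"dy":0.01,"grip":130,"wx":0,"wy":0,"dz":0.8},
  {"wz":0,"dx":0.03,"dy":0.01,"grip":130,"wx":0,"wy":0,"dz":1},
  {"wz":0,"dx":0.03,"dy":0.01,"grip":130,"wx":0,"wy":0,"dz":1},
])

```text
time: 8.4
ee_pos: [463.3, 52.9, 83.8]
ee_rot: [-3.136, 0.0, 1.567]
wrist_force: [-0.4, 0.1, -0.5]
gripper_width: 58.8
```

Call:
arm_command([
  {"wz":0,"dx":0,"dy":0,"grip":130,"wx":0,"wy":0,"dz":0.2},
  {"wz":0,"dx":0,"dy":0,"grip":130,"wx":0,"wy":0,"dz":0.4},
  {"wz":0,"dx":0,"dy":0,"grip":130,"wx":0,"wy":0,"dz":0.6},
  {"wz":0,"dx":0,"dy":0,"grip":130,"wx":0,"wy":0,"dz":0.78},
  {"wz":0,"dx":0,"dy":0,"grip":130,"wx":0,"wy":0,"dz":0.78},
])

```text
time: 8.9
ee_pos: [464.7, 52.7, 22.9]
ee_rot: [-3.139, 0.0, 1.566]
wrist_force: [-1.0, -0.0, -1.2]
gripper_width: 58.7
```

Call:
arm_command([
  {"wz":0,"dx":-0.025,"dy":0,"grip":130,"wx":0,"wy":0,"dz":0},
  {"wz":0,"dx":-0.025,"dy":0,"grip":130,"wx":0,"wy":0,"dz":0.02},
  {"wz":0,"dx":-0.025,"dy":0,"grip":130,"wx":0,"wy":0,"dz":0.035},
  {"wz":0,"dx":-0.025,"dy":0,"grip":130,"wx":0,"wy":0,"dz":0.05},
  {"wz":0,"dx":-0.025,"dy":0,"grip":130,"wx":0,"wy":0,"dz":0.05},
])

```text
time: 9.4
ee_pos: [465.6, 50.1, 19.8]
ee_rot: [3.141, 0.0, 1.566]
wrist_force: [0.8, 0.8, -0.8]
gripper_width: 59.0
```

Call:
arm_command([
  {"wz":0,"dx":0,"dy":0,"grip":130,"wx":0,"wy":0,"dz":0.013},
  {"wz":0,"dx":0,"dy":0,"grip":130,"wx":0,"wy":0,"dz":0.025},
  {"wz":0,"dx":0,"dy":0,"grip":130,"wx":0,"wy":0,"dz":0.025},
])

```text
time: 9.7
ee_pos: [465.7, 50.2, 17.9]
ee_rot: [3.141, 0.0, 1.566]
wrist_force: [-0.9, 0.3, 2.0]
gripper_width: 58.7
```

Call:
arm_command([
  {"wz":0,"dx":0,"dy":0,"grip":130,"wx":0,"wy":0,"dz":0.013},
  {"wz":0,"dx":0,"dy":0,"grip":130,"wx":0,"wy":0,"dz":0.013},
])

```text
time: 9.9
ee_pos: [465.7, 50.2, 17.8]
ee_rot: [3.141, -0.0, 1.566]
wrist_force: [-2.9, 0.1, 11.3]
gripper_width: 58.8
```

Touchdown at z=17.8 with 11 N. Releasing, rising, and going to the small cup.

Call:
arm_command([
  {"wz":0,"dx":0,"dy":0,"grip":60,"wx":0,"wy":0,"dz":0},
  {"wz":0,"dx":0,"dy":0,"grip":30,"wx":0,"wy":0,"dz":0},
  {"wz":0,"dx":0,"dy":0,"grip":0,"wx":0,"wy":0,"dz":0},
  {"wz":0,"dx":0,"dy":0,"grip":0,"wx":0,"wy":0,"dz":0},
])

```text
time: 10.3
ee_pos: [465.5, 50.1, 16.5]
ee_rot: [-3.141, 0.0, 1.566]
wrist_force: [-0.6, -0.3, 0.0]
gripper_width: 85.2
```

Call:
arm_command([
  {"wz":0,"dx":0,"dy":0,"grip":0,"wx":0,"wy":0,"dz":-0.2},
  {"wz":0,"dx":0,"dy":0,"grip":0,"wx":0,"wy":0,"dz":-0.6},
  {"wz":0,"dx":0,"dy":0,"grip":0,"wx":0,"wy":0,"dz":-1},
])

```text
time: 10.6
ee_pos: [464.9, 50.1, 97.0]
ee_rot: [-3.14, 0.0, 1.566]
wrist_force: [1.0, 0.0, 0.1]
gripper_width: 85.4
```

Call:
arm_command([
  {"wz":0,"dx":0,"dy":0,"grip":0,"wx":0,"wy":0,"dz":-0.45},
  {"wz":0,"dx":0,"dy":0,"grip":0,"wx":0,"wy":0,"dz":-0.9},
  {"wz":0,"dx":0,"dy":0,"grip":0,"wx":0,"wy":0,"dz":-0.9},
])

```text
time: 10.9
ee_pos: [469.0, 50.4, 173.3]
ee_rot: [3.131, -0.001, 1.566]
wrist_force: [0.4, 0.4, -0.5]
gripper_width: 85.4
```

Call:
arm_command([
  {"wz":0,"dx":0.5,"dy":0.1,"grip":0,"wx":0,"wy":0,"dz":0},
  {"wz":0,"dx":0.9,"dy":0.2,"grip":0,"wx":0,"wy":0,"dz":0},
  {"wz":0,"dx":0.9,"dy":0.2,"grip":0,"wx":0,"wy":0,"dz":0},
])

```text
time: 11.2
ee_pos: [482.5, 124.8, 167.8]
ee_rot: [-3.141, -0.001, 1.569]
wrist_force: [-0.4, -0.3, -1.6]
gripper_width: 85.3
```

```bash
python3 - <<'E'
from h import *; from plant import viewer,monitor
s=monitor.read_state();print(s["ee_pos"],s["ee_rot"])
i=viewer.camera_info("wrist");a=viewer.read_camera("wrist")[:,:,::-1].copy()
for c,col in [(circ(482.5,181,114,38),(0,0,255)),(circ(465.7,50.2,81,60),(0,255,0)),(circ(465.7,50.2,40,86),(0,255,0))]:
    for p in proj(i,c): cv2.circle(a,tuple(int(v) for v in p.round()),0,col,-1)
cv2.imwrite("pics/w5.png",a)
E
```

```text
[482.52898373 124.78280163 167.83524474] [-3.14144792e+00 -1.07100295e-03  1.56865400e+00]
```

View pics/w5.png

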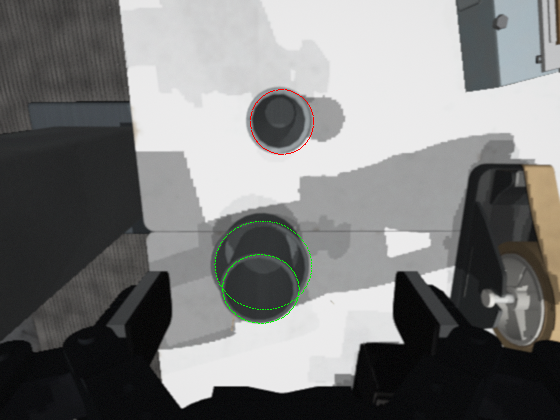

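The wrist view shows the small cup's rim at (279,120), about 1.5 mm to -x of the prediction. The medium cup at (260,288) stands upright inside the large one. Next is the grasp of the small cup.

Call:
arm_command([
  {"wz":0,"dx":0.35,"dy":-0.02,"grip":0,"wx":0,"wy":0,"dz":0.25},
  {"wz":0,"dx":0.715,"dy":-0.02,"grip":0,"wx":0,"wy":0,"dz":0.5},
  {"wz":0,"dx":0.715,"dy":-0.02,"grip":0,"wx":0,"wy":0,"dz":0.5},
  {"wz":0,"dx":0.715,"dy":-0.02,"grip":0,"wx":0,"wy":0,"dz":0.5},
])

```text
time: 11.65
ee_pos: [479.9, 178.4, 127.8]
ee_rot: [-3.14, 0.002, 1.566]
wrist_force: [0.9, -0.4, -0.5]
gripper_width: 85.3
```

```bash
python3 - <<'E'
from h import *; from plant import monitor
s=monitor.read_state();print(s["ee_pos"],step(s,[481,182,48],np.pi/2))
E
```

```text
[479.91569916 178.4340853  127.82536662] (array([0.046, 0.015, 0.998]), array([-0.001,  0.001, -0.003]))
```

Call:
arm_command([
  {"wz":0,"dx":0.04,"dy":0.01,"grip":0,"wx":0,"wy":0,"dz":0.3},
  {"wz":0,"dx":0.04,"dy":0.01,"grip":0,"wx":0,"wy":0,"dz":0.6},
  {"wz":0,"dx":0.04,"dy":0.01,"grip":0,"wx":0,"wy":0,"dz":0.85},
  {"wz":0,"dx":0.04,"dy":0.01,"grip":0,"wx":0,"wy":0,"dz":0.99},
  {"wz":0,"dx":0.04,"dy":0.01,"grip":0,"wx":0,"wy":0,"dz":0.99},
])

```text
time: 12.15
ee_pos: [480.8, 181.2, 48.7]
ee_rot: [-3.139, 0.001, 1.564]
wrist_force: [-0.1, -1.1, -0.2]
gripper_width: 85.3
```

Call:
arm_command([
  {"wz":0,"dx":0,"dy":0,"grip":60,"wx":0,"wy":0,"dz":0},
  {"wz":0,"dx":0,"dy":0,"grip":100,"wx":0,"wy":0,"dz":0},
  {"wz":0,"dx":0,"dy":0,"grip":130,"wx":0,"wy":0,"dz":0},
  {"wz":0,"dx":0,"dy":0,"grip":160,"wx":0,"wy":0,"dz":0},
  {"wz":0,"dx":0,"dy":0,"grip":190,"wx":0,"wy":0,"dz":0},
])

```text
time: 12.65
ee_pos: [481.9, 182.7, 50.6]
ee_rot: [3.14, -0.0, 1.566]
wrist_force: [-1.2, -0.2, 5.3]
gripper_width: 36.1
```

Call:
arm_command([
  {"wz":0,"dx":0,"dy":0,"grip":190,"wx":0,"wy":0,"dz":0},
  {"wz":0,"dx":0,"dy":0,"grip":190,"wx":0,"wy":0,"dz":0},
])

```text
time: 12.85
ee_pos: [481.9, 182.7, 50.5]
ee_rot: [3.14, -0.0, 1.566]
wrist_force: [-1.2, 0.1, 6.2]
gripper_width: 36.5
```

Call:
arm_command([
  {"wz":0,"dx":0,"dy":0,"grip":200,"wx":0,"wy":0,"dz":-0.15},
  {"wz":0,"dx":0,"dy":0,"grip":200,"wx":0,"wy":0,"dz":-0.4},
  {"wz":0,"dx":0,"dy":0,"grip":200,"wx":0,"wy":0,"dz":-0.7},
  {"wz":0,"dx":0,"dy":0,"grip":200,"wx":0,"wy":0,"dz":-1},
])

```text
time: 13.25
ee_pos: [481.3, 182.5, 130.8]
ee_rot: [3.141, 0.0, 1.566]
wrist_force: [0.6, -0.4, -1.1]
gripper_width: 36.5
```

Call:
arm_command([
  {"wz":0,"dx":-0.05,"dy":0,"grip":200,"wx":0,"wy":0,"dz":-0.2},
  {"wz":0,"dx":-0.25,"dy":-0.05,"grip":200,"wx":0,"wy":0,"dz":-0.4},
  {"wz":0,"dx":-0.6,"dy":-0.1,"grip":200,"wx":0,"wy":0,"dz":-0.4},
  {"wz":0,"dx":-0.9,"dy":-0.1,"grip":200,"wx":0,"wy":0,"dz":-0.4},
])

```text
time: 13.65
ee_pos: [472.8, 109.8, 162.7]
ee_rot: [3.14, -0.0, 1.567]
wrist_force: [-0.5, -0.1, -1.4]
gripper_width: 36.3
```

Call:
arm_command([
  {"wz":0,"dx":-0.25,"dy":-0.04,"grip":200,"wx":0,"wy":0,"dz":0},
  {"wz":0,"dx":-0.5,"dy":-0.08,"grip":200,"wx":0,"wy":0,"dz":0},
  {"wz":0,"dx":-0.74,"dy":-0.1,"grip":200,"wx":0,"wy":0,"dz":0},
  {"wz":0,"dx":-0.74,"dy":-0.1,"grip":200,"wx":0,"wy":0,"dz":0},
  {"wz":0,"dx":-0.74,"dy":-0.1,"grip":200,"wx":0,"wy":0,"dz":0},
])

```text
time: 14.15
ee_pos: [464.9, 51.5, 162.0]
ee_rot: [3.141, -0.0, 1.565]
wrist_force: [0.1, -0.1, -0.4]
gripper_width: 35.9
```

```bash
python3 - <<'E'
from h import *; from plant import viewer,monitor
s=monitor.read_state();print(s["ee_pos"],s["ee_rot"],s["gripper_width"],s["wrist_force"])
i=viewer.camera_info("wrist");a=viewer.read_camera("wrist")[:,:,::-1].copy()
j=viewer.camera_info("scene");b=viewer.read_camera("scene")[:,:,::-1].copy()
q=s["ee_pos"]
for im,k in ((a,i),(b,j)):
    for c,col in [(circ(465.7,50.2,81,60),(0,0,255)),(circ(q[0],q[1],q[2]-50.5+114,38),(0,255,0)),(circ(q[0],q[1],q[2]-50.5,32),(0,255,0))]:
        for p in proj(k,c): cv2.circle(im,tuple(int(v) for v in p.round()),0,col,-1)
b=cv2.convertScaleAbs(cv2.resize(b[100:290,250:390],(310,420)),alpha=1.4)
cv2.imwrite("pics/w6.png",np.hstack([a[:,60:500],b]))
print(step(s,[465.7,50.2,s["ee_pos"][2]],np.pi/2))
E
```

```text
[464.92320525  51.47360879 161.96713462] [ 3.14072505e+00 -4.56717869e-04  1.56459526e+00] 35.89204561104813 [ 0.11760025 -0.12888414 -0.37414326]
(array([-0.016,  0.01 ,  0.   ]), array([ 0.001, -0.   , -0.004]))
```

View pics/w6.png

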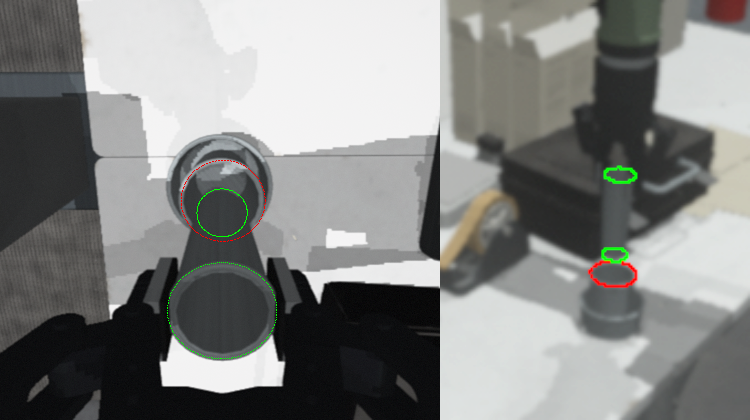

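The small cup is held and aligned: the small cup's bottom is at (222,213), inside the medium cup's rim centred at (222,200). The fingertips are about 23 mm below its rim, so they will clear the medium cup's rim. Lowering.

Call:
arm_command([
  {"wz":0,"dx":-0.016,"dy":0.01,"grip":200,"wx":0,"wy":0,"dz":0.15},
  {"wz":0,"dx":-0.016,"dy":0.01,"grip":200,"wx":0,"wy":0,"dz":0.3},
  {"wz":0,"dx":-0.016,"dy":0.01,"grip":200,"wx":0,"wy":0,"dz":0.45},
  {"wz":0,"dx":-0.016,"dy":0.01,"grip":200,"wx":0,"wy":0,"dz":0.6},
  {"wz":0,"dx":-0.016,"dy":0.01,"grip":200,"wx":0,"wy":0,"dz":0.6},
])

```text
time: 14.75
ee_pos: [463.9, 50.4, 111.2]
ee_rot: [-3.137, 0.0, 1.566]
wrist_force: [0.2, -0.0, -0.4]
gripper_width: 36.8
```

Call:
arm_command([
  {"wz":0,"dx":0,"dy":0,"grip":200,"wx":0,"wy":0,"dz":0.15},
  {"wz":0,"dx":0,"dy":0,"grip":200,"wx":0,"wy":0,"dz":0.3},
  {"wz":0,"dx":0,"dy":0,"grip":200,"wx":0,"wy":0,"dz":0.45},
  {"wz":0,"dx":0,"dy":0,"grip":200,"wx":0,"wy":0,"dz":0.6},
  {"wz":0,"dx":0,"dy":0,"grip":200,"wx":0,"wy":0,"dz":0.6},
])

```text
time: 15.25
ee_pos: [464.5, 50.3, 64.3]
ee_rot: [-3.139, 0.0, 1.566]
wrist_force: [-0.7, 0.9, -0.2]
gripper_width: 36.4
```

Call:
arm_command([
  {"wz":0,"dx":0,"dy":0,"grip":200,"wx":0,"wy":0,"dz":0.03},
  {"wz":0,"dx":0,"dy":0,"grip":200,"wx":0,"wy":0,"dz":0.06},
  {"wz":0,"dx":0,"dy":0,"grip":200,"wx":0,"wy":0,"dz":0.09},
  {"wz":0,"dx":0,"dy":0,"grip":200,"wx":0,"wy":0,"dz":0.09},
])

```text
time: 15.65
ee_pos: [465.5, 50.1, 58.3]
ee_rot: [3.142, 0.0, 1.566]
wrist_force: [-0.9, 0.7, -0.7]
gripper_width: 36.2
```

Call:
arm_command([
  {"wz":0,"dx":0,"dy":0,"grip":200,"wx":0,"wy":0,"dz":0.013},
  {"wz":0,"dx":0,"dy":0,"grip":200,"wx":0,"wy":0,"dz":0.013},
])

```text
time: 15.85
ee_pos: [465.6, 50.0, 57.2]
ee_rot: [3.141, 0.0, 1.565]
wrist_force: [-0.4, 0.4, -0.9]
gripper_width: 36.1
```

Call:
arm_command([
  {"wz":0,"dx":0,"dy":0,"grip":200,"wx":0,"wy":0,"dz":0.013},
  {"wz":0,"dx":0,"dy":0,"grip":200,"wx":0,"wy":0,"dz":0.013},
])

```text
time: 16.05
ee_pos: [465.8, 50.1, 56.6]
ee_rot: [3.141, 0.0, 1.566]
wrist_force: [-0.3, -0.1, 3.2]
gripper_width: 36.4
```

Call:
arm_command([
  {"wz":0,"dx":0,"dy":0,"grip":200,"wx":0,"wy":0,"dz":0.008},
  {"wz":0,"dx":0,"dy":0,"grip":200,"wx":0,"wy":0,"dz":0.008},
])

```text
time: 16.25
ee_pos: [465.9, 50.1, 56.5]
ee_rot: [3.141, 0.0, 1.566]
wrist_force: [-2.1, -0.5, 8.7]
gripper_width: 36.0
```

Seated at z=56.5 with 8.7 N. Releasing, rising, and moving over to the case bar.

Call:
arm_command([
  {"wz":0,"dx":0,"dy":0,"grip":120,"wx":0,"wy":0,"dz":0},
  {"wz":0,"dx":0,"dy":0,"grip":60,"wx":0,"wy":0,"dz":0},
  {"wz":0,"dx":0,"dy":0,"grip":0,"wx":0,"wy":0,"dz":0},
  {"wz":0,"dx":0,"dy":0,"grip":0,"wx":0,"wy":0,"dz":0},
  {"wz":0,"dx":0,"dy":0,"grip":0,"wx":0,"wy":0,"dz":0},
])

```text
time: 16.75
ee_pos: [465.5, 50.1, 55.4]
ee_rot: [-3.141, 0.0, 1.566]
wrist_force: [-0.1, -0.8, -0.5]
gripper_width: 85.5
```

Call:
arm_command([
  {"wz":0,"dx":0,"dy":0,"grip":0,"wx":0,"wy":0,"dz":-0.15},
  {"wz":0,"dx":0,"dy":0,"grip":0,"wx":0,"wy":0,"dz":-0.5},
  {"wz":0,"dx":0,"dy":0,"grip":0,"wx":0,"wy":0,"dz":-1},
])

```text
time: 17.05
ee_pos: [463.9, 49.9, 134.7]
ee_rot: [-3.136, 0.001, 1.566]
wrist_force: [1.8, 0.7, -0.5]
gripper_width: 85.6
```

Call:
arm_command([
  {"wz":0,"dx":0,"dy":0,"grip":0,"wx":0,"wy":0,"dz":-0.4},
  {"wz":0,"dx":0,"dy":0,"grip":0,"wx":0,"wy":0,"dz":-0.4},
])

```text
time: 17.25
ee_pos: [468.7, 50.3, 171.9]
ee_rot: [3.132, -0.001, 1.566]
wrist_force: [-0.2, 0.1, -0.1]
gripper_width: 85.5
```

Call:
arm_command([
  {"wz":0,"dx":-0.4,"dy":0.1,"grip":0,"wx":0,"wy":0,"dz":0},
  {"wz":0,"dx":-1,"dy":0.2,"grip":0,"wx":0,"wy":0,"dz":0},
])

```text
time: 17.45
ee_pos: [481.1, -29.3, 167.1]
ee_rot: [-3.142, -0.001, 1.57]
wrist_force: [0.5, 0.3, 1.0]
gripper_width: 85.4
```

Call:
arm_command([
  {"wz":0.015,"dx":-0.5,"dy":0.1,"grip":0,"wx":0,"wy":0,"dz":0},
  {"wz":0.03,"dx":-1,"dy":0.2,"grip":0,"wx":0,"wy":0,"dz":0},
])

```text
time: 17.65
ee_pos: [496.3, -111.5, 166.6]
ee_rot: [-3.14, -0.0, 1.518]
wrist_force: [0.8, -0.6, -0.5]
gripper_width: 85.7
```

Call:
arm_command([
  {"wz":0.01,"dx":-0.5,"dy":0.1,"grip":0,"wx":0,"wy":0,"dz":0},
  {"wz":0.01,"dx":-1,"dy":0.17,"grip":0,"wx":0,"wy":0,"dz":0},
  {"wz":0.01,"dx":-1,"dy":0.17,"grip":0,"wx":0,"wy":0,"dz":0},
  {"wz":0.01,"dx":-1,"dy":0.17,"grip":0,"wx":0,"wy":0,"dz":0},
])

```text
time: 18.05
ee_pos: [505.4, -190.9, 166.3]
ee_rot: [-3.139, -0.001, 1.501]
wrist_force: [0.1, -0.7, 0.1]
gripper_width: 85.1
```

```bash
python3 - <<'E'
from h import *; from plant import viewer,monitor
s=monitor.read_state();print(s["ee_pos"],s["ee_rot"],s["gripper_width"],s["wrist_force"])
i=viewer.camera_info("wrist");a=viewer.read_camera("wrist")[:,:,::-1].copy()
cv2.imwrite("pics/w7raw.png",a); np.save("w7.npy",[i["vertical_fov"],i["cx"],i["cy"],*i["world_from_camera"].ravel()])
u=np.array([-.068,-1,0]);m=np.array([516,-207,99])
for t in np.linspace(-44,44,89):
    for w in (-5,5):
        p=proj(i,m+u*t/np.linalg.norm(u)+[w,0,0])[0]; cv2.circle(a,tuple(int(v) for v in p.round()),0,(0,0,255),-1)
cv2.imwrite("pics/w7.png",cv2.resize(a[60:400,120:460],(600,600)))
E
```

```text
[ 505.38648174 -190.92985874  166.34145129] [-3.13942621e+00 -1.17172165e-03  1.50075724e+00] 85.13180098470667 [ 0.07634928 -0.6895924   0.11378221]
```

View pics/w7.png

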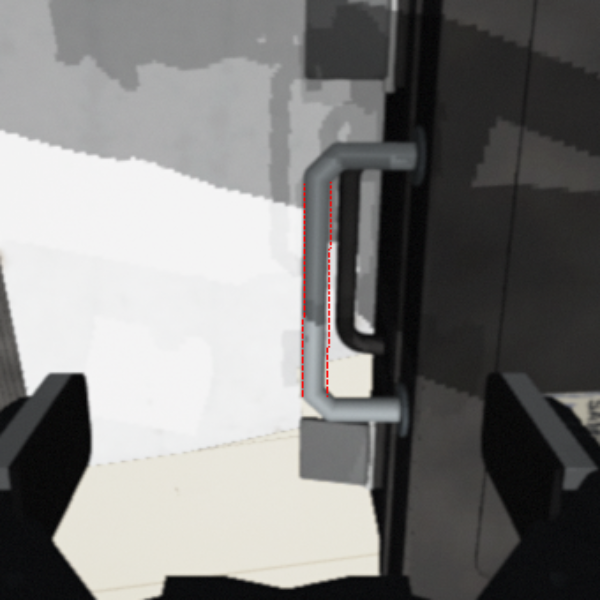

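The wrist view shows the bar's straight part exactly on the prediction, at crop columns 303–328 and rows 178–397. It runs parallel to the tool's x axis. The black handle lies behind and below it, at column 347. I'll narrow the jaws to about 26 mm and centre over the bar.

Call:
arm_command([
  {"wz":0,"dx":-0.1,"dy":0.07,"grip":100,"wx":0,"wy":0,"dz":0.1},
  {"wz":0,"dx":-0.19,"dy":0.14,"grip":177,"wx":0,"wy":0,"dz":0.2},
  {"wz":0,"dx":-0.19,"dy":0.14,"grip":177,"wx":0,"wy":0,"dz":0.3},
  {"wz":0,"dx":-0.19,"dy":0.14,"grip":177,"wx":0,"wy":0,"dz":0.3},
  {"wz":0,"dx":-0.19,"dy":0.14,"grip":177,"wx":0,"wy":0,"dz":0.3},
])

```text
time: 18.6
ee_pos: [516.0, -206.2, 143.1]
ee_rot: [-3.141, -0.0, 1.503]
wrist_force: [0.7, -0.2, -0.1]
gripper_width: 26.0
```

```bash
python3 - <<'E'
from h import *; from plant import viewer,monitor
s=monitor.read_state();print(s["ee_pos"],s["ee_rot"],s["gripper_width"],step(s,[515.5,-207,52],1.503))
E
```

```text
[ 516.02868778 -206.21147416  143.07983459] [-3.14059191e+00 -3.44445233e-04  1.50315097e+00] 25.989115599655577 (array([-0.011, -0.005,  1.138]), array([-0.001, -0.   ,  0.   ]))
```

Call:
arm_command([
  {"wz":0,"dx":-0.01,"dy":-0.005,"grip":177,"wx":0,"wy":0,"dz":0.2},
  {"wz":0,"dx":-0.01,"dy":-0.005,"grip":177,"wx":0,"wy":0,"dz":0.4},
  {"wz":0,"dx":-0.01,"dy":-0.005,"grip":177,"wx":0,"wy":0,"dz":0.6},
  {"wz":0,"dx":-0.01,"dy":-0.005,"grip":177,"wx":0,"wy":0,"dz":0.75},
  {"wz":0,"dx":-0.01,"dy":-0.005,"grip":177,"wx":0,"wy":0,"dz":0.75},
])

```text
time: 19.1
ee_pos: [514.8, -206.8, 82.2]
ee_rot: [-3.139, -0.001, 1.503]
wrist_force: [0.9, -0.0, 0.3]
gripper_width: 25.8
```

Call:
arm_command([
  {"wz":0,"dx":0,"dy":0,"grip":177,"wx":0,"wy":0,"dz":0.08},
  {"wz":0,"dx":0,"dy":0,"grip":177,"wx":0,"wy":0,"dz":0.16},
  {"wz":0,"dx":0,"dy":0,"grip":177,"wx":0,"wy":0,"dz":0.24},
  {"wz":0,"dx":0,"dy":0,"grip":177,"wx":0,"wy":0,"dz":0.3},
  {"wz":0,"dx":0,"dy":0,"grip":177,"wx":0,"wy":0,"dz":0.3},
])

```text
time: 19.6
ee_pos: [515.3, -207.2, 58.8]
ee_rot: [-3.14, -0.0, 1.503]
wrist_force: [-0.0, 0.3, 0.9]
gripper_width: 26.2
```

Call:
arm_command([
  {"wz":0,"dx":0,"dy":0,"grip":177,"wx":0,"wy":0,"dz":0.05},
  {"wz":0,"dx":0,"dy":0,"grip":177,"wx":0,"wy":0,"dz":0.1},
  {"wz":0,"dx":0,"dy":0,"grip":177,"wx":0,"wy":0,"dz":0.12},
  {"wz":0,"dx":0,"dy":0,"grip":177,"wx":0,"wy":0,"dz":0.12},
])

```text
time: 20.0
ee_pos: [515.6, -207.3, 49.6]
ee_rot: [-3.141, -0.0, 1.503]
wrist_force: [0.6, -0.1, -0.9]
gripper_width: 25.9
```

Call:
arm_command([
  {"wz":0,"dx":0,"dy":0,"grip":195,"wx":0,"wy":0,"dz":0},
  {"wz":0,"dx":0,"dy":0,"grip":210,"wx":0,"wy":0,"dz":0},
  {"wz":0,"dx":0,"dy":0,"grip":240,"wx":0,"wy":0,"dz":0},
  {"wz":0,"dx":0,"dy":0,"grip":255,"wx":0,"wy":0,"dz":0},
  {"wz":0,"dx":0,"dy":0,"grip":255,"wx":0,"wy":0,"dz":0},
])

```text
time: 20.5
ee_pos: [515.0, -207.4, 50.2]
ee_rot: [-3.14, 0.0, 1.503]
wrist_force: [-5.0, 0.2, 4.5]
gripper_width: 8.4
```

The bar is held at 8.4 mm; the readings run about 1.5 mm low. I'll start the arc, to 15 degrees first.

Call:
arm_command([
  {"wz":0,"dx":0,"dy":0.018,"grip":255,"wx":0,"wy":0,"dz":-0.154},
  {"wz":0,"dx":0,"dy":0.044,"grip":255,"wx":0,"wy":0,"dz":-0.307},
  {"wz":0,"dx":0,"dy":0.077,"grip":255,"wx":0,"wy":0,"dz":-0.458},
  {"wz":0,"dx":0,"dy":0.119,"grip":255,"wx":0,"wy":0,"dz":-0.608},
  {"wz":0,"dx":0,"dy":0.169,"grip":255,"wx":0,"wy":0,"dz":-0.755},
])

```text
time: 21.0
ee_pos: [528.2, -208.4, 111.4]
ee_rot: [-3.139, 0.0, 1.503]
wrist_force: [-4.6, -2.3, -4.3]
gripper_width: 8.0
```

Call:
arm_command([
  {"wz":0,"dx":0,"dy":0.057,"grip":255,"wx":0,"wy":0,"dz":-0.144},
  {"wz":0,"dx":0,"dy":0.122,"grip":255,"wx":0,"wy":0,"dz":-0.285},
  {"wz":0,"dx":0,"dy":0.193,"grip":255,"wx":0,"wy":0,"dz":-0.423},
  {"wz":0,"dx":0,"dy":0.272,"grip":255,"wx":0,"wy":0,"dz":-0.556},
  {"wz":0,"dx":0,"dy":0.358,"grip":255,"wx":0,"wy":0,"dz":-0.685},
])

```text
time: 21.5
ee_pos: [556.2, -210.6, 166.7]
ee_rot: [-3.138, 0.001, 1.503]
wrist_force: [-6.4, -2.6, 0.0]
gripper_width: 8.1
```

Call:
arm_command([
  {"wz":0,"dx":0,"dy":0.092,"grip":255,"wx":0,"wy":0,"dz":-0.125},
  {"wz":0,"dx":0,"dy":0.191,"grip":255,"wx":0,"wy":0,"dz":-0.244},
  {"wz":0,"dx":0,"dy":0.296,"grip":255,"wx":0,"wy":0,"dz":-0.358},
  {"wz":0,"dx":0,"dy":0.407,"grip":255,"wx":0,"wy":0,"dz":-0.467},
  {"wz":0,"dx":0,"dy":0.523,"grip":255,"wx":0,"wy":0,"dz":-0.569},
])

```text
time: 22.0
ee_pos: [597.7, -213.9, 213.6]
ee_rot: [-3.139, 0.002, 1.503]
wrist_force: [-9.5, -2.0, 6.9]
gripper_width: 8.3
```

Call:
arm_command([
  {"wz":0,"dx":0,"dy":0,"grip":255,"wx":0,"wy":0,"dz":0},
  {"wz":0,"dx":0,"dy":0,"grip":255,"wx":0,"wy":0,"dz":0},
  {"wz":0,"dx":0,"dy":0,"grip":255,"wx":0,"wy":0,"dz":0},
])

```text
time: 22.3
ee_pos: [598.5, -214.0, 214.2]
ee_rot: [3.141, 0.003, 1.503]
wrist_force: [-9.0, -2.3, 7.7]
gripper_width: 7.9
```

```bash
python3 - <<'E'
from h import *; from plant import viewer,monitor
s=monitor.read_state();q=s["ee_pos"];print(q,s["ee_rot"],s["gripper_width"],s["wrist_force"])
b0=np.array([515.3,-207.3,50.2]);e=np.array([.998,-.068,0])
print("fwd",(q-b0)@e,"up",q[2]-50.2, "ang",np.degrees(np.arctan2(21+q[2]-50.2,236-(q-b0)@e)-np.arctan2(21,236)))
i=viewer.camera_info("wrist");w=viewer.read_camera("wrist")[:,:,::-1].copy()
j=viewer.camera_info("scene");b=viewer.read_camera("scene")[:,:,::-1].copy()
# lid box predicted at 45 deg: hinge
b0[2]=99; g=np.array([-.068,-1,0])
H=b0+236*e-[0,0,21]
def L(f,u,t,a): # f in front of hinge,u above hinge,t along
    c,k=np.cos(a),np.sin(a); return H-e*(f*c-u*k)+np.array([0,0,f*k+u*c])+g*t
for deg,col in ((45,(0,0,255)),):
    a=np.radians(deg)
    for im,k in ((w,i),(b,j)):
        for A,B in [((236,21,-44),(236,21,44)),((199,42,-157),(199,42,157)),((199,0,-157),(199,0,157)),((199,42,157),(199,0,157)),((199,42,-157),(199,0,-157)),((0,42,-157),(199,42,-157))]:
            p=proj(k,np.array([L(*A,a),L(*B,a)])).round().astype(int); cv2.line(im,tuple(map(int,p[0])),tuple(map(int,p[1])),col,1)
for c in [circ(465.7,50.2,40,86),circ(465.7,50.2,81,60),circ(465.7,50.2,120,38)]:
    for p in proj(j,c): cv2.circle(b,tuple(int(v) for v in p.round()),0,(0,255,0),-1)
b=cv2.convertScaleAbs(cv2.resize(b[100:260,240:400],(440,440)),alpha=1.4)
w=cv2.resize(w[:,120:440],(335,440))
cv2.imwrite("pics/w8.png",np.hstack([w,b]))
E
```

```text
[ 598.53526176 -213.96769307  214.24719312] [3.14121559e+00 2.72796184e-03 1.50273389e+00] 7.903927095788706 [-8.98524038 -2.25616597  7.69583406]
fwd 83.52219436517593 up 164.04719312466028 ang 45.42671625639837
```

View pics/w8.png

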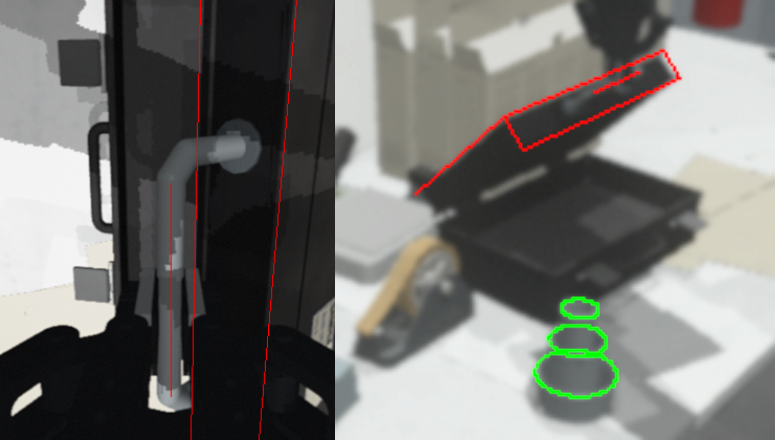

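The wrist view shows the bar on the predicted 45° line at column 171, and the scene view shows the lid's front edge on its prediction. As a last check I'll score the lid angle and the stack outlines numerically.

```bash
python3 - <<'E'
from h import *; from plant import viewer,monitor
s=monitor.read_state();print(s["time"],s["ee_pos"],s["gripper_width"],s["joint_velocities"].round(3))
b0=np.array([515.3,-207.3,99.]);e=np.array([.998,-.068,0]);g=np.array([-.068,-1,0]);H=b0+236*e-[0,0,21]
def L(f,u,t,a):
    c,k=np.cos(a),np.sin(a); return H-e*(f*c-u*k)+np.array([0,0,f*k+u*c])+g*t
for n in ("scene","top"):
    j=viewer.camera_info(n); im=cv2.cvtColor(viewer.read_camera(n),cv2.COLOR_RGB2GRAY).astype(np.float32)
    G=cv2.GaussianBlur(im,(0,0),.7); G=np.hypot(cv2.Sobel(G,5,1,0),cv2.Sobel(G,5,0,1))
    S=lambda P:cv2.remap(G,*[proj(j,P)[:,k].astype(np.float32)[None] for k in (0,1)],1).mean()
    print(n,"front edge, side edge vs deg:")
    for d in np.arange(40,51,1):
        a=np.radians(d)
        print(d,*[round(float(S(np.array([L(f,42,t,a) for f,t in q]))),1) for q in ([(199,t) for t in np.linspace(-150,-50,60)],[(f,-157) for f in np.linspace(20,190,60)],[(f,157) for f in np.linspace(20,190,60)])])
    if n=="scene":
        for nm,z,d in (("large",40,86),("medium",81,60),("small",120,38)):
            sc=[(round(float(S(circ(465.7+x,50.2+y,z+dz,d))),1),x,y,dz) for x in range(-6,7,2) for y in range(-6,7,2) for dz in (0,)]
            print(nm,"at est",[q for q in sc if q[1]==q[2]==0],"best",sorted(sc)[-2:])
E
```

```text
22.4 [ 598.49455661 -213.97998734  214.24790076] 8.284249138382734 [-0.001 -0.     0.     0.    -0.     0.001]
scene front edge, side edge vs deg:
40 13.7 30.3 28.3
41 16.6 45.9 30.7
42 35.7 68.7 34.3
43 86.2 95.3 37.7
44 131.5 112.8 40.9
45 114.9 108.5 42.1
46 60.9 86.4 39.4
47 21.5 61.2 35.9
48 8.9 43.0 39.6
49 7.3 32.2 47.0
50 6.8 26.1 49.5
large at est [(61.4, 0, 0, 0)] best [(66.8, -4, 6, 0), (67.2, -2, 6, 0)]
medium at est [(56.9, 0, 0, 0)] best [(72.9, 6, -4, 0), (75.4, 6, -6, 0)]
small at est [(65.4, 0, 0, 0)] best [(82.5, 4, 0, 0), (83.4, 6, -2, 0)]
top front edge, side edge vs deg:
40 17.9 51.9 13.5
41 18.7 52.7 13.2
42 19.6 54.6 12.5
43 16.6 58.1 11.9
44 22.2 62.6 11.2
45 40.4 67.6 10.8
46 27.8 72.2 10.7
47 11.0 75.9 10.5
48 9.9 78.6 10.1
49 9.5 80.3 9.8
50 9.8 81.2 9.7
```

```bash
python3 - <<'E'
from plant import arm,monitor
print(arm.job_done()); s=monitor.read_state(); print(s["time"],s["ee_pos"],s["gripper_width"],s["wrist_force"])
E
```

```text
the job is handed in; nothing more can be done
None
the job is handed in; nothing more can be done
```

The cups are nested where the large cup stands, medium in large and then small in medium. The lid was held still at about 45° by its pull bar when I handed the job in, at about 22.4 s.

**Cups:** Both touched down at the heights expected for standing on the next floor: reported TCP 17.8 mm against 17.9 for the medium cup, and 56.5 against 56.5 for the small one. Contact forces were 11 N and 9 N. A wrist picture showed the medium cup upright in the large one. For the small cup I did not get a clear picture after release. I rely on its touchdown height and the rim's outline in the scene picture.

**Lid:** The arm's pose gave 45.4°. Edge fits gave about 44.3° in the scene camera and 45° in the top camera. The arm was at rest with a steady force of about 12 N at the wrist.

**Checks that disagreed:**
- **Finger reach:** The real fingertips sit about 35–40 mm behind the reported TCP. My first grasp of the medium cup closed in the air above its rim without touching it. I measured the offset in the picture and allowed for it from then on.
- **Gripper opening:** Widths on the held parts read about 1–2 mm low.
- **Cup centres:** The last automatic edge score put the cup centres up to 6–8 mm away from my estimate, in different directions for each cup. I took this as blur and shadow.
- **Bystanders:** I did not measure the counter or the dispenser again at the end. No motion went near them.

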